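# Restock the empty cells of the pad-roll rack

### The arm

A 6-joint arm with a two-finger parallel gripper is mounted at the origin on a cart in front of the work surface, level with it; the furniture and walls round the work are solid. World frame = base frame: x ahead of the robot, y to its left, z up, the work surface at z = 0. Lengths are in m, angles in rad, forces in N, time in s.
With the tool pointing down it reaches from about 0.25 to 0.725 m from the base axis. Payload 9.7 kg.
Tool frame: the origin (TCP) lies on the centre line of the jaws, within the pads' length; the fingertips stand ahead of it and the grasp point (between the pads) lies 6 mm ahead of it (manip.tcp_to_tips is the z of the fingertips in the tool frame, in m); z points along the fingers, y is the line along which they close (so a half turn about z gives the same grasp; the last joint's range is limited). The gripper opens to 85 mm and grips with 20 to 120 N. Pads are 22 mm wide; open, the fingers measure 114 mm over their backs; the gripper's body (76 mm by 85 mm) begins 54 mm behind the grasp point. The pads swing forward as they close: fully open they stand 13 mm farther back than shut.
Start: joints at [-1.275, 0.087, 0.176, 1.66, 0, 1.571], TCP at [0.16, -0.526, 0.228] pointing down, gripper open.
Joint ranges: [-3.13, 3.13], [-0.85, 1.81], [-1.15, 1.24], [-2.2, 2.28], [-1.44, 1.52], [-3.14, 3.14]. Speed limits (rad/s): [2.22, 2.22, 2.57, 3.14, 3.14, 3.14].

### API

Orientations are given as a unit quaternion [w, x, y, z].
In Python, from plant import sensors, imaging, workorder, manip gives the robot as it stands. The module is installed in compiled form; this text tells all that it offers.
- The arm moves only by the tool carry_out, never from a script. Its argument "deltas" is a list of rows, each a list of 3 entries, a list of its own where there are three numbers: the turn, a rotation vector about the world's x, y, z each as a share of 6 degrees, from -1 to 1, then the shift along the world's x, y, z each as a share of 0.08 m, from -1 to 1, then the gripper command: -1 is fully open, 1 is shut, values between are in proportion. In form: [[[wx, wy, wz], [tx, ty, tz], grip], ...]. A call has 1 to 20 rows; each row shifts and turns the commanded pose from where the row before left it; what a row does not reach is not made up. A row lasts 1/10 s, in which the tool goes at most 50 mm and 8.59 degrees, less where a joint would pass 70% of its speed; a pose out of reach is approached as far as the arm can. A call with a number of a shift or a turn outside -1 to 1 is refused whole. A call with a gripper value outside its range is refused whole. The fingers move at their own pace and stop on an object; "force" is the grip in N (left out, the last holds). Time passes only in rows, so rows that do not move let the fingers close. It gives the time, the measured TCP pose, the force, the opening and the grip force at its end, in the units of the state.
- sensors.get_state(): the state, without advancing time (a new reading comes with each control period).
- imaging.read_camera(name): name is "scene" or "side" or "wrist"; returns a dict with "color" (384x512x3 uint8, red, green, blue), "intrinsics" (3x3 intrinsics, pixels), "R" (3x3) and "t" (3): a world point X has camera coordinates R X + t; the wrist camera has in their place "tool_from_camera" (4x4, takes a point from camera to tool coordinates, whose origin is the TCP and whose axes are the flange's). Camera axes: x right, y down, z forward; pixel columns grow to the right and rows downward; lengths in m; the calibration is good to about 2 mm. A picture is of the moment at which its call begins: read the wrist's pose just before it. There is no depth.
- workorder.close_job(): hands the job in; it is judged then, once.
The state is a dict: "t": time; "joints": joint angles; "qd": joint speeds; "joint_efforts": joint torques, N m; "tcp_pos": TCP position; "eef_rot": TCP orientation; "wrist_force": force on the tool from outside, world axes, zero at the start; "torque": the same for the moment, N m; "grip_width": opening from 0.0 (shut) to 1.0 (fully open); "finger_force": force on a finger pad.
Only numpy, scipy, OpenCV 4.12 (cv2) and the standard library are available. Lean on these libraries where they do the work, as an engineer would, in place of code of your own. Each camera call takes 0.05 s, during which the arm holds its last target. There are 200 camera calls.

### The job

Two of the four cells of the blue rack have run out of blocking-pad rolls. Slide the two spare white rolls lying in front of it along the bench, without lifting them, one into each empty cell, fully home against the back stop. Leave the rolls already in the rack, and everything else on the bench, where they are.

Things in the scene. Friction and masses are not known exactly. Their poses are not given: they have to be found in the camera images.
- rack: Aluminium rail, 320 mm long (y), 24 mm tall, behind four blue cells side by side, 78 mm apart; fixed. Origin on the bench in the middle of the row of cells; x points away from the robot. Which cell stands where in the row varies; two are empty at the start: tell which by where the rolls are.
- cell_a: Blue U-shaped cell of the rack, fixed; no floor or roof. Origin on the bench where the centre of a fully home roll belongs; x points in, away from the opening that faces the robot; y along the rack. 70 mm wide inside; walls 4 mm thick, 20 mm tall; back stop face at x = +31 mm, side walls end at x = -15 mm, so a home roll sticks out 16 mm. May be empty or full.
- cell_b: Blue U-shaped cell of the rack, fixed; no floor or roof. Origin on the bench where the centre of a fully home roll belongs; x points in, away from the opening that faces the robot; y along the rack. 70 mm wide inside; walls 4 mm thick, 20 mm tall; back stop face at x = +31 mm, side walls end at x = -15 mm, so a home roll sticks out 16 mm. May be empty or full.
- cell_c: Blue U-shaped cell of the rack, fixed; no floor or roof. Origin on the bench where the centre of a fully home roll belongs; x points in, away from the opening that faces the robot; y along the rack. 70 mm wide inside; walls 4 mm thick, 20 mm tall; back stop face at x = +31 mm, side walls end at x = -15 mm, so a home roll sticks out 16 mm. May be empty or full.
- cell_d: Blue U-shaped cell of the rack, fixed; no floor or roof. Origin on the bench where the centre of a fully home roll belongs; x points in, away from the opening that faces the robot; y along the rack. 70 mm wide inside; walls 4 mm thick, 20 mm tall; back stop face at x = +31 mm, side walls end at x = -15 mm, so a home roll sticks out 16 mm. May be empty or full.
- stock_1: white roll of blocking pads lying flat, 62 mm outer diameter, 26 mm tall, 70 g; origin at the centre of its underside, z up. Already in a cell of the rack; leave it.
- stock_2: white roll of blocking pads lying flat, 62 mm outer diameter, 26 mm tall, 70 g; origin at the centre of its underside, z up. Already in a cell of the rack; leave it.
- spare_1: white roll of blocking pads lying flat, 62 mm outer diameter, 26 mm tall, 70 g; origin at the centre of its underside, z up. A spare, lying on the bench in front of the rack.
- spare_2: white roll of blocking pads lying flat, 62 mm outer diameter, 26 mm tall, 70 g; origin at the centre of its underside, z up. A spare, lying on the bench in front of the rack.
- oil_pen: blue dropper bottle, base 41 mm across, 66 mm tall; loose bystander, leave it. Origin at the centre of its underside
- screwdriver: small screwdriver with a blue cap lying on the bench, 109 mm long (along its y), 21 mm thick; loose bystander, leave it. Origin at the centre of its underside
- screw_box: closed blue screw box with a clear lid, 67x115x21 mm; loose bystander, leave it. Origin at the centre of its underside
- lens_blank: clear round lens blank lying flat, 62 mm across, 6 mm thick; loose bystander, leave it. Origin at the centre of its underside
Mind the look-alikes: they are no part of the job. Leave any green look-alike of the spare_2 alone.

How it is judged:
At the end, for the whole second after the job is handed in: Each of the four cells holds one roll, flat on the bench, within 7 mm of fully home (along the cell's x) and within 9 mm of its middle (y); all four rolls are at rest (((x of spare_1 in the frame of cell_a between -0.007 and 0.007 m and y of spare_1 in the frame of cell_a between -0.009 and 0.009 m) or (x of spare_2 in the frame of cell_a between -0.007 and 0.007 m and y of spare_2 in the frame of cell_a between -0.009 and 0.009 m) or (x of stock_1 in the frame of cell_a between -0.007 and 0.007 m and y of stock_1 in the frame of cell_a between -0.009 and 0.009 m) or (x of stock_2 in the frame of cell_a between -0.007 and 0.007 m and y of stock_2 in the frame of cell_a between -0.009 and 0.009 m)) and ((x of spare_1 in the frame of cell_b between -0.007 and 0.007 m and y of spare_1 in the frame of cell_b between -0.009 and 0.009 m) or (x of spare_2 in the frame of cell_b between -0.007 and 0.007 m and y of spare_2 in the frame of cell_b between -0.009 and 0.009 m) or (x of stock_1 in the frame of cell_b between -0.007 and 0.007 m and y of stock_1 in the frame of cell_b between -0.009 and 0.009 m) or (x of stock_2 in the frame of cell_b between -0.007 and 0.007 m and y of stock_2 in the frame of cell_b between -0.009 and 0.009 m)) and ((x of spare_1 in the frame of cell_c between -0.007 and 0.007 m and y of spare_1 in the frame of cell_c between -0.009 and 0.009 m) or (x of spare_2 in the frame of cell_c between -0.007 and 0.007 m and y of spare_2 in the frame of cell_c between -0.009 and 0.009 m) or (x of stock_1 in the frame of cell_c between -0.007 and 0.007 m and y of stock_1 in the frame of cell_c between -0.009 and 0.009 m) or (x of stock_2 in the frame of cell_c between -0.007 and 0.007 m and y of stock_2 in the frame of cell_c between -0.009 and 0.009 m)) and ((x of spare_1 in the frame of cell_d between -0.007 and 0.007 m and y of spare_1 in the frame of cell_d between -0.009 and 0.009 m) or (x of spare_2 in the frame of cell_d between -0.007 and 0.007 m and y of spare_2 in the frame of cell_d between -0.009 and 0.009 m) or (x of stock_1 in the frame of cell_d between -0.007 and 0.007 m and y of stock_1 in the frame of cell_d between -0.009 and 0.009 m) or (x of stock_2 in the frame of cell_d between -0.007 and 0.007 m and y of stock_2 in the frame of cell_d between -0.009 and 0.009 m)) and height (world z) of each of spare_1, spare_2, stock_1, stock_2 below 0.006 m and angle between each of spare_1, spare_2, stock_1, stock_2's own z axis and vertical below 0.1 rad and linear speed of each of spare_1, spare_2, stock_1, stock_2 below 0.01 m/s); the robot touches nothing.
It fails at once if a spare roll is lifted more than 12 mm off the bench or tipped over (height (world z) of any of spare_1, spare_2 above 0.012 m or angle between any of spare_1, spare_2's own z axis and vertical above 0.5 rad).
It fails at once if a roll already in the rack is shifted more than 10 mm (distance of any of stock_1, stock_2 from where it was at the start of the episode above 0.01 m).
It fails at once if a bystander is shifted more than 20 mm (distance of any of oil_pen, screwdriver, screw_box, lens_blank from where it was at the start of the episode above 0.02 m).
It also fails if it takes over 69 s, if anything falls off the work surface, if the arm or the gripper's body presses on something with over 40 N, if the wrist force passes 120 N, or if a joint passes its speed limit or range.

## Working session

There is one attempt and no reset: what is moved stays moved. The work goes in short steps, Python scripts to look and compute and a tool call to move; the robot and the scene stay as the last step left them, time stands still between calls to the robot, and variables do not carry over. Pictures are saved under pics/ and viewed, at most 10 in all, crops included, and the job is handed in when it is done.

Besides the shell and the picture viewer there is one more tool, called as name(argument=value, ...) on one line, values as JSON. carry_out: Moves the arm, as the interface text tells. Shift numbers are shares of 0.08 m and turn numbers shares of 6 degrees, none past 1 either way. Its arguments: {"type":"object","properties":{"deltas":{"type":"array","items":{"type":"array"}},"force":{"type":"number"}},"required":["deltas"]}

```bash
mkdir -p pics
python3 - <<'E'
from plant import sensors, imaging, manip
import cv2,numpy as np
s=sensors.get_state();print(s['tcp_pos'],s['eef_rot'],s['t'],manip.tcp_to_tips)
for n in("scene","side"):
    c=imaging.read_camera(n);cv2.imwrite(f"pics/{n}0.png",c["color"][:,:,::-1]);np.savez(f"{n}0.npz",**c)
    print(n,c["intrinsics"],c["R"],c["t"])
E
```

```text
[ 0.16027104 -0.5258784   0.2276808 ] [-6.65870696e-04  9.89080135e-01  1.47377179e-01 -9.62889617e-05] 0.0 0.025
scene [[349.25245696   0.         255.09976153]
 [  0.         349.25245696 187.95056277]
 [  0.           0.           1.        ]] [[-0.64656681 -0.7628111  -0.00840137]
 [-0.50587205  0.43697386 -0.74373874]
 [ 0.57100335 -0.47662677 -0.66841761]] [0.25340413 0.31632765 0.78316042]
side [[398.12317429   0.         259.77809953]
 [  0.         398.12317429 194.63504314]
 [  0.           0.           1.        ]] [[ 0.97899105 -0.20386115 -0.00414261]
 [-0.10715923 -0.4971077  -0.86104636]
 [ 0.17347458  0.84340059 -0.5085096 ]] [-0.53719894  0.02783912  1.19013652]
```

View pics/scene0.png

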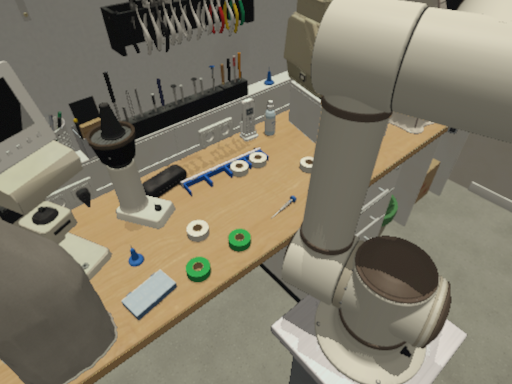

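View pics/side0.png

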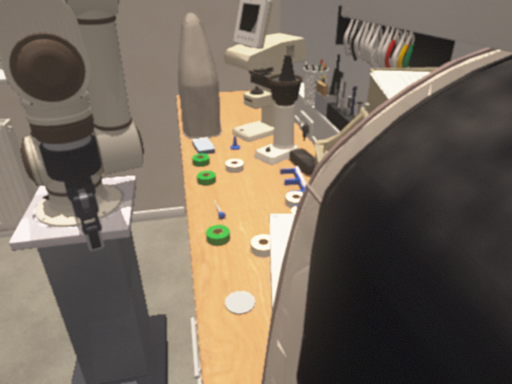

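The scene view shows the rack near (225,170), with stock rolls at (239,167) and (258,158). The two left-hand cells are empty. The white spares are at (198,230) and (308,163). Green look-alikes are at (198,268), (239,240) and (390,208), and the screwdriver is at (285,205).

```bash
cat > h.py <<'E'
import cv2,numpy as np
def ray(c,uv,z,T=None):
    K=c["intrinsics"];d=np.linalg.inv(K)@[uv[0],uv[1],1]
    if T is None: R=c["R"];o=-R.T@c["t"];d=R.T@d
    else: o=T[:3,3];d=T[:3,:3]@d
    return o+d*(z-o[2])/d[2]
def blobs(m,amin=30):
    n,l,s,ce=cv2.connectedComponentsWithStats(m.astype(np.uint8)*255)
    return [(ce[i],s[i],l==i) for i in range(1,n) if s[i][4]>=amin]
E
python3 - <<'E'
from h import *
for n in("scene","side"):
    c=dict(np.load(n+"0.npz"));hsv=cv2.cvtColor(c["color"],cv2.COLOR_RGB2HSV);H,S,V=cv2.split(hsv)
    for name,m,z in(("white",(S<45)&(V>165),.02),("green",(H>50)&(H<85)&(S>120),.02),("blue",(H>98)&(H<125)&(S>110),.015)):
        for ce,s,l in blobs(m,20):
            p=ray(c,ce,z)
            if .2<p[0]<.8 and abs(p[1])<.75 and s[4]<900: print(n,name,ce.round(1),s[2:],p.round(3))
c=dict(np.load("scene0.npz"))
im=cv2.resize(c["color"][125:285,165:345,::-1],None,fx=3.5,fy=3.5,interpolation=cv2.INTER_CUBIC);cv2.imwrite("pics/crop1.png",im)
E
```

```text
scene white [250.8 136.6] [14  6 33] [ 0.743 -0.276  0.02 ]
scene white [236.9 162.6] [ 86  36 457] [ 0.651 -0.137  0.02 ]
scene white [306.  161.6] [14 11 88] [ 0.498 -0.321  0.02 ]
scene white [375.5 197.8] [26 22 72] [ 0.234 -0.35   0.02 ]
scene white [150.4 209.5] [ 56  26 564] [0.64  0.198 0.02 ]
scene white [197. 228.] [ 23  17 235] [0.488 0.133 0.02 ]
scene green [239.  240.3] [ 21  22 319] [0.376 0.071 0.02 ]
scene green [197.9 269.7] [ 24  25 396] [0.369 0.209 0.02 ]
scene blue [245.8 159.8] [14 13 53] [ 0.648 -0.174  0.015]
scene blue [208.1 176.3] [ 49  32 308] [ 0.66  -0.023  0.015]
scene blue [135.2 258.5] [ 15  17 159] [0.508 0.313 0.015]
side white [254.3 128.3] [ 37  14 263] [0.618 0.445 0.02 ]
side white [202.6 143.6] [ 21  14 211] [0.394 0.331 0.02 ]
side white [272.5 151.2] [ 33  14 196] [0.639 0.205 0.02 ]
side white [234.  162.4] [17  8 85] [0.487 0.141 0.02 ]
side white [300.3 176. ] [11 21 83] [ 0.683 -0.004  0.02 ]
side white [293.3 195.2] [ 17  12 108] [ 0.627 -0.117  0.02 ]
side white [159.  210.1] [ 52   9 224] [ 0.234 -0.117  0.02 ]
side white [239.5 302. ] [ 30  23 508] [ 0.4  -0.51  0.02]
side white [151.7 297.9] [12 10 32] [ 0.223 -0.46   0.02 ]
side white [190.  358.4] [ 33  69 632] [ 0.293 -0.624  0.02 ]
side green [200.5 158.2] [ 16  12 105] [0.376 0.201 0.02 ]
side green [205.7 175.7] [ 17  10 104] [0.382 0.064 0.02 ]
side green [217.4 232.5] [ 22  15 203] [ 0.383 -0.258  0.02 ]
side blue [234.8 146.8] [ 7  4 22] [0.511 0.285 0.015]
side blue [296.  178.9] [11  8 28] [ 0.666 -0.011  0.015]
```

View pics/crop1.png

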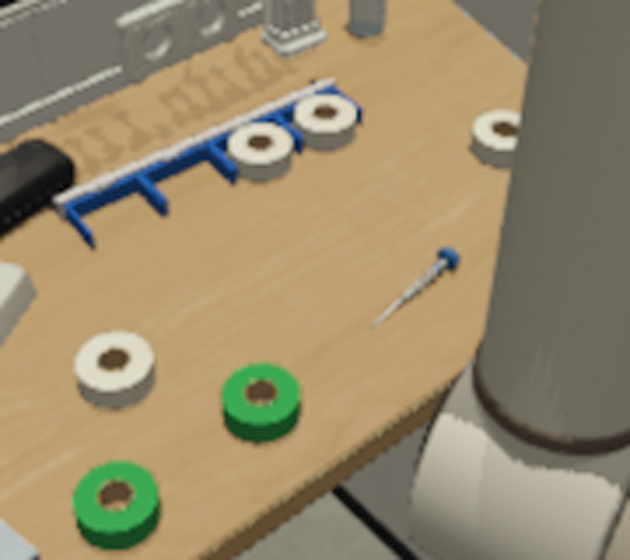

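The crop shows the empty cells at the left (+y) end of the rack. Wall tips are at crop (93,245), (165,212), (235,180) and (298,148). The stock roll tops are at (260,143) and (325,113).

Run:
```python
from h import *
c=dict(np.load("scene0.npz"))
f=lambda u,v,z:ray(c,(165+u/3.5-.35,125+v/3.5-.35),z).round(4)[:2]
for n,u,v,z in(("tipL",92,232,.02),("tip2",162,202,.02),("tip3",232,172,.02),("tip4",297,140,.02),("railL",57,203,.024),("railR",333,82,.024),("stockL",260,143,.026),("stockR",325,113,.026),("spare1",115,360,.026),("g",260,392,.026),("sd",450,258,.01),("sdtip",375,325,.01)): print(n,f(u,v,z))
s=dict(np.load("side0.npz"))
print("spare2 side",ray(s,(263,242),.026),"lens",ray(s,(240,302),.006),"stockL side", ray(s,(293,196.5),.026),"spare1 side",ray(s,(234,163),.026),"green3",ray(s,(217.5,232),.026))
```

```text
tipL [0.631  0.0622]
tip2 [ 0.6236 -0.0093]
tip3 [ 0.6159 -0.0847]
tip4 [ 0.6133 -0.1627]
railL [0.6817 0.0671]
railR [ 0.6596 -0.2494]
stockL [ 0.6272 -0.1278]
stockR [ 0.6226 -0.2068]
spare1 [0.4835 0.1336]
g [0.3817 0.0661]
sd [ 0.4037 -0.1655]
sdtip [ 0.387  -0.0602]
spare2 side [ 0.48831458 -0.32968892  0.026     ] lens [ 0.40288784 -0.49613802  0.006     ] stockL side [ 0.62082439 -0.13390203  0.026     ] spare1 side [0.4844852  0.12493034 0.026     ] green3 [ 0.38311023 -0.26428214  0.026     ]
```

carry_out(deltas=[[[0,0,-0.22],[0.25,0.48,0.02],-1],[[0,0,-0.22],[0.25,0.48,0.02],-1],[[0,0,-0.22],[0.25,0.48,0.02],-1],[[0,0,-0.22],[0.25,0.48,0.02],-1],[[0,0,-0.22],[0.25,0.48,0.02],-1],[[0,0,-0.22],[0.25,0.48,0.02],-1],[[0,0,-0.22],[0.25,0.48,0.02],-1],[[0,0,-0.22],[0.25,0.48,0.02],-1],[[0,0,-0.22],[0.25,0.48,0.02],-1],[[0,0,-0.22],[0.25,0.48,0.02],-1],[[0,0,-0.22],[0.25,0.48,0.02],-1],[[0,0,-0.22],[0.25,0.48,0.02],-1],[[0,0,-0.22],[0.25,0.48,0.02],-1],[[0,0,-0.22],[0.25,0.48,0.02],-1],[[0,0,-0.22],[0.25,0.48,0.02],-1],[[0,0,-0.22],[0.25,0.48,0.02],-1],[[0,0,0],[0,0,0],-1],[[0,0,0],[0,0,0],-1]])

```text
t: 1.9
tcp_pos: [0.4803, 0.0212, 0.2535]
eef_rot: [-0.025, 1.0, 0.008, -0.001]
wrist_force: [-0.2, -0.2, -0.0]
grip_width: 1.004
finger_force: 0.0
```

```bash
cat >> h.py <<'E'
def wrist(fn):
    from plant import sensors, imaging
    from scipy.spatial.transform import Rotation as Ro
    s=sensors.get_state();c=imaging.read_camera("wrist");q=s["eef_rot"]
    T=np.eye(4);T[:3,:3]=Ro.from_quat([q[1],q[2],q[3],q[0]]).as_matrix();T[:3,3]=s["tcp_pos"];W=T@c["tool_from_camera"]
    cv2.imwrite(fn,c["color"][:,:,::-1]);np.savez("w.npz",c=c["color"],intrinsics=c["intrinsics"],W=W)
    x=T[:3,0];print("t",s["t"],"tcp",np.round(s["tcp_pos"],4),"yaw",np.arctan2(x[1],x[0]).round(4),"opt",W[:3,2].round(2))
    return c,W
E
python3 - <<'E'
from h import *
c,W=wrist("pics/w1.png")
H,S,V=cv2.split(cv2.cvtColor(c["color"],cv2.COLOR_RGB2HSV))
for n,m,z in(("white",(S<45)&(V>165),.026),("blue",(H>98)&(H<125)&(S>110),.02)):
    for ce,s,l in blobs(m,300): print(n,ce.round(0),s[:5],ray(c,ce,z,W).round(4))
E
```

```text
t 1.9 tcp [0.4803 0.0212 0.2535] yaw 0.0152 opt [-0.31  0.04 -0.95]
white [134.  43.] [  83    0   91   87 3730] [0.6309 0.1902 0.026 ]
white [426.   6.] [ 308    0  200   17 1320] [ 0.6706 -0.1604  0.026 ]
white [394.  43.] [ 369   16   51   56 1658] [ 0.6322 -0.13    0.026 ]
white [461.  48.] [ 435   21   53   56 1608] [ 0.6279 -0.2088  0.026 ]
white [187. 157.] [167 137  39  41 902] [0.4884 0.1322 0.026 ]
white [ 67. 212.] [  27  190   80   44 2475] [0.398  0.3259 0.026 ]
blue [317.  17.] [ 235    0  159   56 1321] [ 0.6608 -0.037   0.02  ]
blue [430.  27.] [408  12  55  49 557] [ 0.6505 -0.1722  0.02  ]
blue [ 70. 133.] [ 47 121  38  25 488] [0.5169 0.3008 0.02  ]
```

View pics/w1.png

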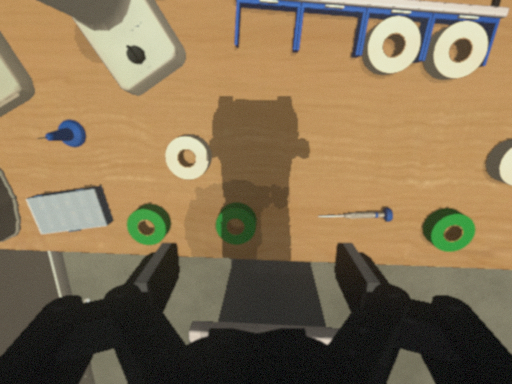

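The wrist view shows spare_1 at (188,157). The cell wall tips are at (237,46), (297,50) and (358,55), and the stock rolls at (394,44) and (461,49). spare_2 is at the right edge (508,163), with nothing between it and the rack front.

Run:
```python
from h import *
d=np.load("w.npz");c={"intrinsics":d["intrinsics"]};W=d["W"]
for n,u,v,z in(("tL",237.5,45,.02),("t2",297,50,.02),("t3",358,54,.02),("t5",487,65,.02),("backL",240,6,.02),("back2",301,10,.02),("railR",498,19,.024),("spare1",188,157,.026),("spare1L",165,157,.026),("spare1R",210.5,157,.026),("hole",188,158,.026),("sp2edge",499,163,.026)): print(n,ray(c,(u,v),z,W).round(4)[:2])
```

```text
tL [0.6304 0.0596]
t2 [ 0.6252 -0.0151]
t3 [ 0.6212 -0.0908]
t5 [ 0.61   -0.2486]
backL [0.6725 0.0563]
back2 [ 0.6683 -0.0173]
railR [ 0.6582 -0.245 ]
spare1 [0.4877 0.1301]
spare1L [0.4869 0.1631]
spare1R [0.4885 0.098 ]
hole [0.4863 0.1301]
sp2edge [ 0.4899 -0.292 ]
```

carry_out(deltas=[[[-0.08,0,-0.135],[0.015,0.227,-0.333],-1],[[-0.08,0,-0.135],[0.015,0.227,-0.333],-1],[[-0.08,0,-0.135],[0.015,0.227,-0.333],-1],[[-0.08,0,-0.135],[0.015,0.227,-0.333],-1],[[-0.08,0,-0.135],[0.015,0.227,-0.333],-1],[[-0.08,0,-0.135],[0.015,0.227,-0.333],-1],[[0,0,0],[0,0,0],-1],[[0,0,0],[0,0,0],-1],[[0,0,0],[0,0,0],-1]])

```text
t: 2.85
tcp_pos: [0.4911, 0.0428, 0.0961]
eef_rot: [-0.033, 0.999, 0.025, -0.001]
wrist_force: [-0.4, 0.9, 0.2]
grip_width: 1.001
finger_force: 0.0
```

Run:
```python
from h import *
c,W=wrist("pics/w2.png")
from plant import sensors
print(sensors.get_state()["eef_rot"])
H,S,V=cv2.split(cv2.cvtColor(c["color"],cv2.COLOR_RGB2HSV))
for n,m,z in(("white",(S<45)&(V>165),.026),("whiteS",(S<70)&(V>70),.026),("blue",(H>98)&(H<125)&(S>110),.02)):
    for ce,s,l in blobs(m,300): print(n,ce.round(0),s[:5],ray(c,ce,z,W).round(4))
```

```text
t 2.85 tcp [0.4911 0.0428 0.0961] yaw 0.0496 opt [-0.31  0.05 -0.95]
[-3.28082359e-02  9.99153438e-01  2.48083535e-02 -7.57241034e-04]
white [71. 30.] [   0    0  138   82 5947] [0.6154 0.1904 0.026 ]
white [501.  34.] [ 487    0   25   71 1393] [ 0.6235 -0.1102  0.026 ]
white [149. 194.] [ 127  168   51   63 1468] [0.4926 0.1406 0.026 ]
white [ 14. 270.] [   0  240   39   54 1492] [0.4028 0.2847 0.026 ]
whiteS [84. 39.] [    0     0   161    96 10015] [0.6098 0.1815 0.026 ]
whiteS [492.  39.] [ 462    0   50   77 2854] [ 0.6201 -0.1053  0.026 ]
whiteS [163. 196.] [ 126  162   75   71 3329] [0.4913 0.1284 0.026 ]
whiteS [ 16. 269.] [   0  237   43   58 1720] [0.4041 0.2831 0.026 ]
whiteS [151. 267.] [135 244  36  48 448] [0.4186 0.1449 0.026 ]
whiteS [363. 267.] [344 244  36  48 446] [ 0.4365 -0.0502  0.026 ]
whiteS [428. 293.] [405 289  50  10 317] [ 0.4151 -0.1123  0.026 ]
whiteS [ 10. 332.] [  0 319  29  37 568] [0.3212 0.3096 0.026 ]
whiteS [104. 369.] [  79  349   49   35 1160] [0.2804 0.2087 0.026 ]
whiteS [410. 371.] [ 387  356   48   28 1008] [ 0.3205 -0.1168  0.026 ]
blue [470.  20.] [459   0  24  41 517] [ 0.6327 -0.0916  0.02  ]
```

View pics/w2.png

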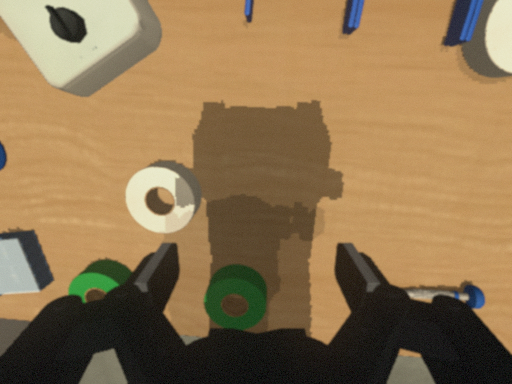

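Run:
```python
from plant import sensors
s=sensors.get_state();print(s["joints"],s["qd"],s["joint_efforts"])
```

```text
[ 0.0486608  -0.0589348  -0.22787543  1.40180575  0.06564571  3.14060655] [ 0.00224166  0.00270133 -0.00118352 -0.00529934  0.00186412 -0.00100485] [ 5.87638991e-03 -4.26588929e+01  4.62557387e+01  5.24315913e-02
  2.08150260e-01  2.71679443e-05]
```

carry_out(deltas=[[[0,0,0],[0,0.1,0],-1],[[0,0,0],[0,0.1,0],-1],[[0,0,0],[0,0.1,0],-1],[[0,0,0],[0,0,0],-1],[[0,0,0],[0,0,0],-1]])

```text
t: 3.4
tcp_pos: [0.4913, 0.0547, 0.0942]
eef_rot: [-0.038, 0.999, 0.034, -0.003]
wrist_force: [0.4, -0.0, 0.3]
grip_width: 0.998
finger_force: 0.0
```

Run:
```python
from plant import sensors
s=sensors.get_state();print(s["joints"],s["qd"],s["tcp_pos"],s["eef_rot"])
```

```text
[ 0.06704662 -0.05290602 -0.22618828  1.40020551  0.07522078  3.14061526] [-0.00434476 -0.00140495 -0.00282391 -0.00101245 -0.00057663  0.00080823] [0.49131912 0.0546751  0.09423762] [-0.03753656  0.99871569  0.0339308  -0.00258596]
```

Joint 6 is at its limit, so I'll turn the other way. A half turn gives the same grasp.

carry_out(deltas=[[[0,0,1],[0,0.047,0.03],-1],[[0,0,1],[0,0.047,0.03],-1],[[0,0,1],[0,0.047,0.03],-1],[[0,0,1],[0,0.047,0.03],-1],[[0,0,1],[0,0.047,0.03],-1],[[0,0,1],[0,0.047,0.03],-1],[[0,0,1],[0,0.047,0.03],-1],[[0,0,1],[0,0.047,0.03],-1],[[0,0,1],[0,0.047,0.03],-1],[[0,0,1],[0,0.047,0.03],-1],[[0,0,1],[0,0.047,0.03],-1],[[0,0,1],[0,0.047,0.03],-1],[[0,0,1],[0,0.047,0.03],-1],[[0,0,1],[0,0.047,0.03],-1],[[0,0,1],[0,0.047,0.03],-1],[[0,0,1],[0,0.047,0.03],-1],[[0,0,1],[0,0.047,0.03],-1],[[0,0,1],[0,0.047,0.03],-1],[[0,0,1],[0,0.047,0.03],-1],[[0,0,1],[0,0.047,0.03],-1]])

```text
t: 5.4
tcp_pos: [0.4913, 0.1298, 0.1422]
eef_rot: [-0.017, 0.468, 0.883, -0.034]
wrist_force: [-0.6, 0.9, 0.6]
grip_width: 1.002
finger_force: 0.0
```

carry_out(deltas=[[[0,0,1],[0,0,0],-1],[[0,0,1],[0,0,0],-1],[[0,0,1],[0,0,0],-1],[[0,0,1],[0,0,0],-1],[[0,0,1],[0,0,0],-1],[[0,0,1],[0,0,0],-1],[[0,0,1],[0,0,0],-1],[[0,0,1],[0,0,0],-1],[[0,0,0],[0,0,0],-1],[[0,0,0],[0,0,0],-1],[[0,0,0],[0,0,0],-1]])

```text
t: 6.5
tcp_pos: [0.4914, 0.1297, 0.1422]
eef_rot: [-0.002, 0.072, 0.997, -0.038]
wrist_force: [-1.0, -0.5, -0.4]
grip_width: 1.0
finger_force: 0.0
```

```bash
cat >> h.py <<'E'
def corr(x,y,z,yaw=np.pi-.066):
    from plant import sensors
    from scipy.spatial.transform import Rotation as Ro
    s=sensors.get_state();q=s["eef_rot"];R=Ro.from_quat([q[1],q[2],q[3],q[0]])
    X=np.array([np.cos(yaw),np.sin(yaw),0]);Z=np.array([0,0,-1.])
    G=Ro.from_matrix(np.c_[X,np.cross(Z,X),Z])
    print("t",s["t"],"tcp",np.round(s["tcp_pos"],4),"turn shares",((G*R.inv()).as_rotvec()/np.radians(6)).round(2),"shift shares",((np.array([x,y,z])-s["tcp_pos"])/.08).round(2),"j",np.round(s["joints"],2))
E
python3 -c "
from h import *
corr(.488,.130,.15)"
```

```text
t 6.5 tcp [0.4914 0.1297 0.1422] turn shares [ 0.72 -0.05  0.75] shift shares [-0.04  0.    0.1 ] j [ 0.3   0.   -0.08  1.52 -0.07  0.44]
```

carry_out(deltas=[[[0.36,0,0.38],[-0.02,0,0],-1],[[0.36,-0.03,0.38],[-0.02,0,0],-1],[[0,0,0],[0,0,-0.28],-1],[[0,0,0],[0,0,-0.28],-1],[[0,0,0],[0,0,-0.28],-1],[[0,0,0],[0,0,-0.28],-1],[[0,0,0],[0,0,-0.28],-1],[[0,0,0],[0,0,0],-1],[[0,0,0],[0,0,0],-1],[[0,0,0],[0,0,0],-1]], force=20)

```text
t: 7.5
tcp_pos: [0.4889, 0.1299, 0.0317]
eef_rot: [-0.0, 0.031, 1.0, 0.0]
wrist_force: [-0.4, -0.2, 0.7]
grip_width: 1.0
finger_force: 0.0
```

carry_out(deltas=[[[0,0,0],[0,0,0],1],[[0,0,0],[0,0,0],1],[[0,0,0],[0,0,0],1],[[0,0,0],[0,0,0],1],[[0,0,0],[0,0,0],1],[[0,0,0],[0,0,0],1],[[0,0,0],[0,0,0],1],[[0,0,0],[0,0,0],1]], force=20)

```text
t: 8.3
tcp_pos: [0.4881, 0.1297, 0.0302]
eef_rot: [-0.001, 0.031, 1.0, 0.0]
wrist_force: [0.7, 0.2, 0.4]
grip_width: 0.001
finger_force: 0.0
```

```bash
python3 -c "
from h import *
corr(.614,.026,.028)"
```

```text
t 8.3 tcp [0.4881 0.1297 0.0302] turn shares [-0.   -0.02 -0.04] shift shares [ 1.57 -1.3  -0.03] j [ 0.26 -0.   -0.3   1.28  0.    0.32]
```

It closed on nothing, so I'll look.

Run:
```python
from h import *
from plant import imaging
c,W=wrist("pics/w3.png")
s=imaging.read_camera("scene")["color"][150:300,100:300];s2=imaging.read_camera("side")["color"][120:220,180:330]
a=cv2.resize(c["color"],(400,300));b=cv2.resize(s,(400,300),interpolation=cv2.INTER_CUBIC);d=cv2.resize(s2,(400,267),interpolation=cv2.INTER_CUBIC)
o=np.zeros((570,800,3),np.uint8);o[:300,:400]=a;o[:300,400:]=b;o[300:567,:400]=d;cv2.imwrite("pics/m3.png",o[:,:,::-1])
```

```text
t 8.3 tcp [0.4881 0.1297 0.0302] yaw 3.0795 opt [ 0.3  -0.02 -0.95]
```

View pics/m3.png

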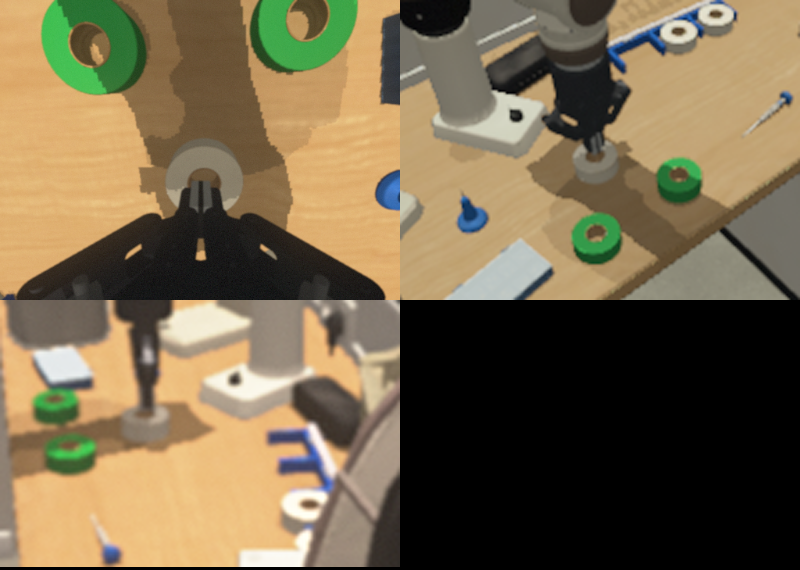

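```bash
python3 - <<'E'
from h import *
d=np.load("w.npz");K=d["intrinsics"];W=d["W"];tcp=np.array([.4881,.1297,.0302])
s=dict(np.load("scene0.npz"))
for o in(-.01,0,.006,.012,.025):
    P=tcp-[0,0,o];p=K@(W[:3,:3].T@(P-W[:3,3]));q=s["intrinsics"]@(s["R"]@P+s["t"])
    print(o,"wrist mosaic",(p[:2]/p[2]*400/512).round(0),"scene mosaic",((q[:2]/q[2]-[100,150])*2+[400,0]).round(0))
for u,v in((205,175),):
    print("roll",ray({"intrinsics":K},(u*1.28,v*1.28),.026,W))
E
python3 - <<'E'
import cv2
im=cv2.imread("pics/w3.png")[160:300,180:340];cv2.imwrite("pics/c4.png",cv2.resize(im,None,fx=4,fy=4,interpolation=cv2.INTER_CUBIC))
E
```

```text
-0.01 wrist mosaic [200. 196.] scene mosaic [594. 145.]
0 wrist mosaic [200. 189.] scene mosaic [595. 150.]
0.006 wrist mosaic [200. 185.] scene mosaic [596. 153.]
0.012 wrist mosaic [200. 182.] scene mosaic [596. 155.]
0.025 wrist mosaic [200. 176.] scene mosaic [597. 162.]
roll [0.47841096 0.13396521 0.026     ]
```

View pics/c4.png

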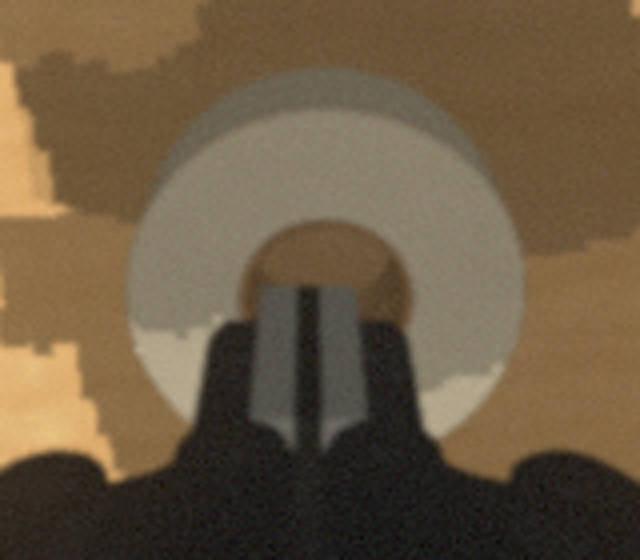

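The fingers seem to have closed over the top of the roll, which hasn't moved. I'll raise, open and come down lower while watching the force.

carry_out(deltas=[[[0,0,0],[0,0,0.3],1],[[0,0,0],[0,0,0.3],1],[[0,0,0],[0,0,0],-1],[[0,0,0],[0,0,0],-1],[[0,0,0],[0,0,0],-1],[[0,0,0],[0,0,0],-1],[[0,0,0],[0,0,0],-1],[[0,0,0],[0,0,0],-1],[[0,0,0],[0,0,0],-1]])

```text
t: 9.35
tcp_pos: [0.488, 0.1297, 0.0781]
eef_rot: [-0.001, 0.031, 1.0, -0.0]
wrist_force: [-0.9, 0.2, -0.1]
grip_width: 0.998
finger_force: 0.0
```

Run:
```python
from h import *
c,W=wrist("pics/w5.png")
corr(.487,.13,.02)
m=c["color"].astype(int);
H,S,V=cv2.split(cv2.cvtColor(c["color"],cv2.COLOR_RGB2HSV))
for ce,s,l in blobs((S<75)&(V>70),1500): print(ce.round(0),s[:5],ray(c,(s[0]+s[2]/2-.5,s[1]+s[3]/2-.5),.026,W).round(4))
```

```text
t 9.35 tcp [0.488  0.1297 0.0781] yaw 3.0795 opt [ 0.3  -0.02 -0.95]
t 9.4 tcp [0.4881 0.1297 0.0781] turn shares [-0.   -0.02 -0.04] shift shares [-0.01  0.   -0.73] j [ 0.26 -0.02 -0.23  1.37  0.    0.32]
[482.  76.] [ 452   22   60  106 5583] [0.3994 0.2875 0.026 ]
[260. 202.] [ 221  163   78   80 3882] [0.4817 0.1325 0.026 ]
[315. 313.] [ 267  279   85   61 2828] [0.5852 0.1706 0.026 ]
```

View pics/w5.png

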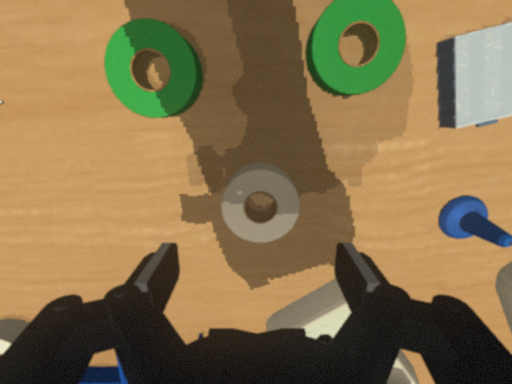

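The view shows roll spare_1 undisturbed at (260,205). The open jaw inner tips are at (178,250) and (336,250).

Run:
```python
from h import *
d=np.load("w.npz");K=d["intrinsics"];W=d["W"];print(K[0,0],W[:3,3])
Z=K[0,0]*.085/158
for u in(178,336):print(W[:3,3]+W[:3,:3]@(np.linalg.inv(K)@[u,250,1])*Z)
d2=np.load("w.npz")
for v in(204,206): print(ray({"intrinsics":K},(260,v),.026,W))
```

```text
270.4043498150458 [0.41019476 0.13451708 0.22400847]
[0.48122008 0.08784937 0.09483681]
[0.48650429 0.17268492 0.09492533]
[0.48299037 0.13282771 0.026     ]
[0.48465084 0.13273063 0.026     ]
```

carry_out(deltas=[[[0,0,0],[-0.04,0.03,-0.25],-1],[[0,0,0],[0,0,-0.25],-1],[[0,0,0],[0,0,-0.12],-1],[[0,0,0],[0,0,-0.05],-1],[[0,0,0],[0,0,-0.05],-1],[[0,0,0],[0,0,0],-1],[[0,0,0],[0,0,0],-1]])

```text
t: 10.1
tcp_pos: [0.4853, 0.1322, 0.0213]
eef_rot: [-0.001, 0.031, 1.0, 0.0]
wrist_force: [0.4, 0.0, 0.7]
grip_width: 1.001
finger_force: 0.0
```

Run:
```python
from plant import sensors
s=sensors.get_state();print(s["tcp_pos"],s["wrist_force"],s["torque"])
```

```text
[0.48533713 0.13219729 0.02129943] [0.41210828 0.04954897 0.74496546] [ 0.00304693 -0.00427144 -0.00173371]
```

carry_out(deltas=[[[0,0,0],[0,0,-0.04],-1],[[0,0,0],[0,0,-0.04],-1],[[0,0,0],[0,0,0],-1],[[0,0,0],[0,0,0],-1]])

```text
t: 10.5
tcp_pos: [0.4848, 0.1321, 0.0142]
eef_rot: [-0.001, 0.031, 1.0, -0.0]
wrist_force: [-0.3, -0.0, 0.5]
grip_width: 0.999
finger_force: 0.0
```

carry_out(deltas=[[[0,0,0],[0,0,0],-0.2],[[0,0,0],[0,0,0],-0.2],[[0,0,0],[0,0,0],-0.2],[[0,0,0],[0,0,0],-0.2],[[0,0,0],[0,0,0],-0.2]], force=20)

```text
t: 11.0
tcp_pos: [0.485, 0.1322, 0.0147]
eef_rot: [-0.001, 0.031, 1.0, 0.0]
wrist_force: [-1.5, -0.3, 4.5]
grip_width: 0.685
finger_force: 21.0
```

carry_out(deltas=[[[0,0,0],[0,0,0],-1],[[0,0,0],[0,0,0],-1],[[0,0,0],[0,0,0],-1],[[0,0,0],[0,0,-0.05],-1],[[0,0,0],[0,0,-0.05],-1],[[0,0,0],[0,0,0],-1],[[0,0,0],[0,0,0],-1]])

```text
t: 11.7
tcp_pos: [0.4847, 0.1321, 0.006]
eef_rot: [-0.001, 0.031, 1.0, -0.0]
wrist_force: [0.9, -0.8, -0.7]
grip_width: 1.0
finger_force: 0.0
```

carry_out(deltas=[[[0,0,0],[0,0,0],-0.2],[[0,0,0],[0,0,0],-0.2],[[0,0,0],[0,0,0],-0.2],[[0,0,0],[0,0,0],-0.2],[[0,0,0],[0,0,0],-0.2]], force=20)

```text
t: 12.2
tcp_pos: [0.4851, 0.1322, 0.0066]
eef_rot: [-0.001, 0.031, 1.0, 0.0]
wrist_force: [-1.8, 0.2, 4.4]
grip_width: 0.693
finger_force: 22.1
```

Run:
```python
from h import *
c,W=wrist("pics/w6.png");corr(.61,.026,.006)
```

```text
t 12.2 tcp [0.4851 0.1322 0.0066] yaw 3.0795 opt [ 0.3  -0.02 -0.95]
t 12.25 tcp [0.4851 0.1322 0.0066] turn shares [-0.   -0.01 -0.04] shift shares [ 1.56 -1.33 -0.01] j [ 0.27  0.01 -0.34  1.23  0.    0.33]
```

View pics/w6.png

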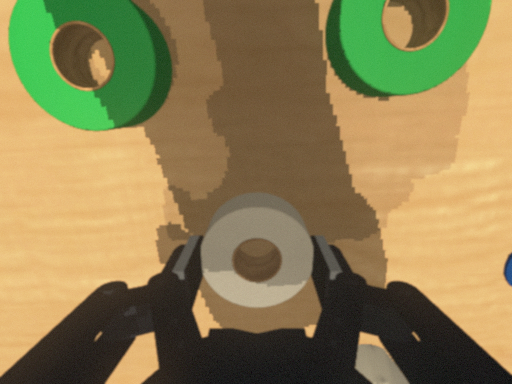

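The view shows the roll centred between the pads, with its hole at (257,258). Next I'll slide it to a point in front of the left empty cell.

carry_out(deltas=[[[0,0,0],[0.127,-0.161,0],-0.2],[[0,0,0],[0.127,-0.161,0],-0.2],[[0,0,0],[0.127,-0.161,0],-0.2],[[0,0,0],[0.127,-0.161,0],-0.2],[[0,0,0],[0.127,-0.161,0],-0.2],[[0,0,0],[0.127,-0.161,0],-0.2],[[0,0,0],[0.127,-0.161,0],-0.2],[[0,0,0],[0.127,-0.161,0],-0.2],[[0,0,0],[0,0,0],-0.2],[[0,0,0],[0,0,0],-0.2]])

```text
t: 13.25
tcp_pos: [0.5677, 0.0274, 0.0067]
eef_rot: [-0.0, 0.032, 0.999, -0.0]
wrist_force: [2.8, -2.1, 4.8]
grip_width: 0.701
finger_force: 22.1
```

Run:
```python
from h import *
from plant import imaging
c,W=wrist("pics/w7.png");corr(.611,.026,.006)
V=cv2.cvtColor(c["color"],cv2.COLOR_RGB2HSV)
for ce,s,l in blobs((V[...,1]<75)&(V[...,2]>70),1500): print(ce.round(0),s[:5],ray(c,ce,.026,W).round(4))
c=imaging.read_camera("scene");np.savez("scene7.npz",**c)
H,S,V=cv2.split(cv2.cvtColor(c["color"],cv2.COLOR_RGB2HSV))
for n,m in(("blue",(H>98)&(H<125)&(S>110)),("white",(S<45)&(V>150))):
  for ce,s,l in blobs(m,40):
    if 170<ce[0]<270 and 140<ce[1]<250: print(n,ce.round(1),s[:5])
```

```text
t 13.25 tcp [0.5677 0.0274 0.0067] yaw 3.0778 opt [ 0.31 -0.02 -0.95]
t 13.3 tcp [0.5675 0.0276 0.0067] turn shares [ 0.01 -0.   -0.02] shift shares [ 0.54 -0.02 -0.01] j [ 0.05  0.16 -0.18  1.24 -0.    0.11]
[257. 249.] [ 200  193  114  114 8413] [0.5614 0.0279 0.026 ]
[481. 304.] [ 423  245   89  130 6048] [0.6046 0.1528 0.026 ]
[ 28. 321.] [   0  295   71   60 2766] [ 0.5996 -0.1071  0.026 ]
blue [245.8 159.8] [238 155  14  13  53]
blue [186.9 187.6] [184 182   8  13  43]
white [246.6 159.9] [225 147  42  25 389]
```

carry_out(deltas=[[[0,0,0],[0.09,-0.005,0],-0.2],[[0,0,0],[0.09,-0.005,0],-0.2],[[0,0,0],[0.09,-0.005,0],-0.2],[[0,0,0],[0.09,-0.005,0],-0.2],[[0,0,0],[0.09,-0.005,0],-0.2],[[0,0,0],[0.09,-0.005,0],-0.2],[[0,0,0],[0,0,0],-0.2]])

```text
t: 14.05
tcp_pos: [0.6104, 0.0261, 0.0067]
eef_rot: [-0.001, 0.031, 1.0, 0.0]
wrist_force: [0.8, 0.4, 6.8]
grip_width: 0.702
finger_force: 22.3
```

Run:
```python
from h import *
corr(.55,.03,.012)
from plant import sensors
s=sensors.get_state();print(s["wrist_force"],s["grip_width"])
```

```text
t 14.05 tcp [0.6104 0.0261 0.0067] turn shares [-0.   -0.01 -0.03] shift shares [-0.76  0.05  0.07] j [ 0.04  0.26 -0.06  1.26  0.    0.11]
[0.75022164 0.38934622 6.7583009 ] 0.7015055901538687
```

carry_out(deltas=[[[0,0,0],[0,0,0],-0.64],[[0,0,0],[0,0,0],-0.64],[[0,0,0],[0,0,0],-0.64],[[0,0,0],[-0.15,0.01,0],-0.64],[[0,0,0],[-0.15,0.01,0],-0.64],[[0,0,0],[-0.15,0.01,0],-0.64],[[0,0,0],[-0.15,0.01,0.07],-0.64],[[0,0,0],[-0.15,0.01,0],-0.64],[[0,0,0],[0,0,0],0.3],[[0,0,0],[0,0,0],0.3],[[0,0,0],[0,0,0],0.3],[[0,0,0],[0,0,0],0.3],[[0,0,0],[0,0,0],0.3]])

```text
t: 15.35
tcp_pos: [0.5496, 0.0306, 0.0117]
eef_rot: [-0.001, 0.031, 1.0, 0.0]
wrist_force: [0.2, 0.0, 0.6]
grip_width: 0.35
finger_force: 0.0
```

Run:
```python
from h import *
from plant import sensors
s=sensors.get_state();print(s["wrist_force"],s["grip_width"])
c,W=wrist("pics/w8.png");corr(.603,.0265,.012)
V=cv2.cvtColor(c["color"],cv2.COLOR_RGB2HSV)
for ce,s,l in blobs((V[...,1]<75)&(V[...,2]>70),300): print(ce.round(0),s[:5],ray(c,ce,.026,W).round(4))
```

```text
[0.22457994 0.03979957 0.55736898] 0.34985299980595613
t 15.35 tcp [0.5496 0.0306 0.0117] yaw 3.0795 opt [ 0.3  -0.02 -0.95]
t 15.4 tcp [0.5496 0.0307 0.0117] turn shares [-0.   -0.02 -0.04] shift shares [ 0.67 -0.05  0.  ] j [ 0.06  0.12 -0.21  1.24  0.    0.12]
[218. 252.] [209 232  18  41 375] [0.5465 0.0097 0.026 ]
[295. 251.] [286 232  19  41 365] [0.5489 0.0521 0.026 ]
[478. 315.] [ 413  257   99  125 6307] [0.5989 0.1602 0.026 ]
[257. 305.] [ 218  277   78   54 3296] [0.5833 0.0286 0.026 ]
[ 31. 336.] [   0  312   76   53 2593] [ 0.5975 -0.1112  0.026 ]
```

carry_out(deltas=[[[0,0,0],[0.1,-0.007,0],0.3],[[0,0,0],[0.1,-0.007,0],0.3],[[0,0,0],[0.08,-0.006,0],0.3],[[0,0,0],[0.08,-0.006,0],0.3],[[0,0,0],[0.08,-0.006,0],0.3],[[0,0,0],[0.08,-0.006,0],0.3],[[0,0,0],[0.06,-0.005,0],0.3],[[0,0,0],[0,0,0],0.3]])

```text
t: 16.2
tcp_pos: [0.5964, 0.0272, 0.0118]
eef_rot: [-0.001, 0.031, 1.0, 0.0]
wrist_force: [-0.5, -0.2, 0.8]
grip_width: 0.353
finger_force: 0.0
```

carry_out(deltas=[[[0,0,0],[0.04,-0.003,0],0.3],[[0,0,0],[0.04,-0.003,0],0.3],[[0,0,0],[0,0,0],0.3]])

```text
t: 16.5
tcp_pos: [0.6025, 0.0268, 0.0119]
eef_rot: [-0.001, 0.031, 1.0, 0.0]
wrist_force: [-0.0, 0.2, 0.1]
grip_width: 0.355
finger_force: 0.0
```

carry_out(deltas=[[[0,0,0],[0.025,-0.002,0],0.3],[[0,0,0],[0,0,0],0.3],[[0,0,0],[0.025,-0.002,0],0.3],[[0,0,0],[0,0,0],0.3]])

```text
t: 16.9
tcp_pos: [0.6058, 0.0265, 0.0118]
eef_rot: [-0.002, 0.031, 1.0, 0.0]
wrist_force: [-3.4, -0.3, 1.6]
grip_width: 0.351
finger_force: 1.5
```

```bash
cat > look.py <<'E'
from h import *
from plant import imaging
c,W=wrist("pics/wl.png")
V=cv2.cvtColor(c["color"],cv2.COLOR_RGB2HSV)
for ce,s,l in blobs((V[...,1]<75)&(V[...,2]>70),300): print(ce.round(0),s[:5],ray(c,ce,.026,W).round(4))
E
python3 look.py
```

```text
t 16.9 tcp [0.6058 0.0265 0.0118] yaw 3.0796 opt [ 0.3  -0.02 -0.95]
[479. 275.] [  422   187    90   195 10314] [0.627  0.1515 0.026 ]
[218. 252.] [209 232  18  42 383] [0.6028 0.0054 0.026 ]
[295. 251.] [287 232  18  42 364] [0.6052 0.0479 0.026 ]
[ 31. 297.] [   0  241   95  125 6233] [ 0.6257 -0.1066  0.026 ]
[256. 286.] [ 218  244   78   90 3950] [0.6264 0.0251 0.026 ]
[160. 357.] [144 348  31  18 360] [ 0.6757 -0.0389  0.026 ]
```

carry_out(deltas=[[[0,0,0],[0.02,0,0],0.3],[[0,0,0],[0,0,0],0.3],[[0,0,0],[0.015,0,0],0.3],[[0,0,0],[0,0,0],0.3]])

```text
t: 17.35
tcp_pos: [0.6064, 0.0265, 0.0115]
eef_rot: [-0.004, 0.031, 1.0, 0.0]
wrist_force: [-15.5, 0.3, 7.4]
grip_width: 0.348
finger_force: 7.5
```

carry_out(deltas=[[[0,0,0],[-0.15,0.01,0],0.3],[[0,0,0],[-0.2,0.01,0],0.3],[[0,0,0],[-0.2,0.01,0],0.3],[[0,0,0],[-0.2,0.01,0.2],0.3],[[0,0,0],[0,0,0.5],0.3],[[0,0,0],[0,0,0.5],0.3],[[0,0,0],[0,0,0.4],0.3],[[0,0,0],[-0.06,-0.36,0],-1],[[0,0,0],[-0.06,-0.36,0],-1],[[0,0,0],[-0.06,-0.36,0],-1],[[0,0,0],[-0.06,-0.36,0],-1],[[0,0,0],[-0.06,-0.36,0],-1],[[0,0,0],[-0.06,-0.36,0],-1],[[0,0,0],[-0.06,-0.36,0],-1],[[0,0,0],[-0.06,-0.36,0],-1],[[0,0,0],[-0.06,-0.36,0],-1],[[0,0,0],[-0.06,-0.36,0],-1],[[0,0,0],[-0.06,-0.36,0],-1],[[0,0,0],[-0.06,-0.36,0],-1],[[0,0,0],[0,0,0],-1]])

```text
t: 19.35
tcp_pos: [0.4909, -0.3189, 0.1396]
eef_rot: [-0.001, 0.033, 0.999, -0.0]
wrist_force: [-0.2, 0.9, -0.8]
grip_width: 1.0
finger_force: 0.0
```

carry_out(deltas=[[[0,0,0],[0,0,0],-1],[[0,0,0],[0,0,0],-1]])

```text
t: 19.55
tcp_pos: [0.4916, -0.3154, 0.1399]
eef_rot: [-0.001, 0.031, 1.0, 0.0]
wrist_force: [-0.4, 1.4, -0.0]
grip_width: 0.997
finger_force: 0.0
```

```bash
python3 look.py; python3 -c "
from h import *
corr(.488,-.33,.05)"
```

```text
t 19.55 tcp [ 0.4916 -0.3154  0.1399] yaw 3.0799 opt [ 0.3  -0.02 -0.95]
[454.  78.] [412  68 100  30 550] [ 0.4014 -0.1339  0.026 ]
[ 71. 105.] [  38   72   67   67 3414] [ 0.4029 -0.4797  0.026 ]
[247. 183.] [ 216  153   61   62 2334] [ 0.4866 -0.3247  0.026 ]
[ 64. 239.] [    0   161   151   197 19495] [ 0.5357 -0.5233  0.026 ]
[152. 266.] [135 244  35  48 353] [ 0.5745 -0.436   0.026 ]
[363. 267.] [344 244  36  48 414] [ 0.5911 -0.2037  0.026 ]
[421. 278.] [ 386  260   67   40 1457] [ 0.6089 -0.1375  0.026 ]
[333. 303.] [ 313  267   39   62 1016] [ 0.6375 -0.2352  0.026 ]
[104. 369.] [  80  349   47   35 1112] [ 0.7211 -0.5246  0.026 ]
t 19.6 tcp [ 0.4917 -0.3152  0.14  ] turn shares [-0.   -0.02 -0.05] shift shares [-0.05 -0.18 -1.12] j [-0.57  0.15  0.08  1.5  -0.   -0.51]
```

View pics/wl.png

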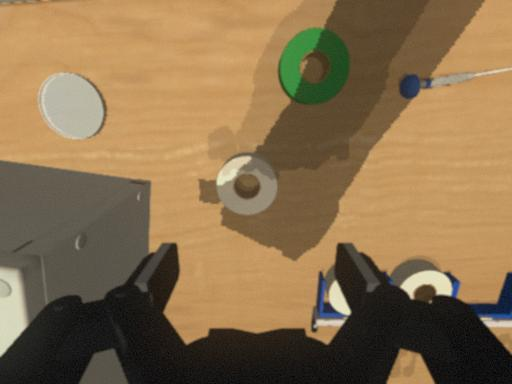

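The last view shows spare_2 at (247,184). The grey cabinet's foot corner is at (150,182), about 100 mm to the −y side of the roll, which is enough clearance. I'll go down and grip.

carry_out(deltas=[[[0,0,0],[-0.03,-0.06,0],-1],[[0,0,0],[-0.03,-0.06,-0.1],-1],[[0,0,0],[0,0,-0.3],-1],[[0,0,0],[0,0,-0.3],-1],[[0,0,0],[0,0,-0.3],-1],[[0,0,0],[0,0,-0.3],-1],[[0,0,0],[0,0,-0.2],-1],[[0,0,0],[0,0,-0.1],-1],[[0,0,0],[0,0,-0.06],-1],[[0,0,0],[0,0,0],-1],[[0,0,0],[0,0,0],-1]])

```text
t: 20.7
tcp_pos: [0.487, -0.3258, 0.0079]
eef_rot: [-0.001, 0.031, 1.0, -0.0]
wrist_force: [0.6, -0.3, 0.1]
grip_width: 1.001
finger_force: 0.0
```

carry_out(deltas=[[[0,0,0],[0,0,0],-0.2],[[0,0,0],[0,0,0],-0.2],[[0,0,0],[0,0,0],-0.2],[[0,0,0],[0,0,0],-0.2],[[0,0,0],[0,0,0],-0.2]], force=20)

```text
t: 21.2
tcp_pos: [0.487, -0.3258, 0.008]
eef_rot: [-0.0, 0.031, 1.0, -0.0]
wrist_force: [-0.8, 0.8, 4.9]
grip_width: 0.705
finger_force: 21.6
```

```bash
python3 look.py; python3 -c "
from h import *
corr(.530,-.047,.0066)"
```

```text
t 21.2 tcp [ 0.487  -0.3258  0.008 ] yaw 3.0795 opt [ 0.31 -0.02 -0.95]
[257. 250.] [ 200  195  114  113 8204] [ 0.4824 -0.3253  0.026 ]
[ 37. 290.] [   0  232   94  145 8676] [ 0.4998 -0.45    0.026 ]
[184. 257.] [172 236  27  44 428] [ 0.484  -0.3645  0.026 ]
[329. 257.] [316 236  26  44 404] [ 0.4887 -0.2868  0.026 ]
t 21.25 tcp [ 0.487  -0.3258  0.008 ] turn shares [ 0.01 -0.01 -0.04] shift shares [ 0.54  3.48 -0.02] j [-0.59  0.2  -0.13  1.25 -0.   -0.53]
```

carry_out(deltas=[[[0,0,0],[0.027,0.1,0],-0.2],[[0,0,0],[0.027,0.18,0],-0.2],[[0,0,0],[0.027,0.19,0],-0.2],[[0,0,0],[0.027,0.19,0],-0.2],[[0,0,0],[0.027,0.19,0],-0.2],[[0,0,0],[0.027,0.19,0],-0.2],[[0,0,0],[0.027,0.19,0],-0.2],[[0,0,0],[0.027,0.19,0],-0.2],[[0,0,0],[0.027,0.19,0],-0.2],[[0,0,0],[0.027,0.19,0],-0.2],[[0,0,0],[0.027,0.19,0],-0.2],[[0,0,0],[0.027,0.19,0],-0.2],[[0,0,0],[0.027,0.19,0],-0.2],[[0,0,0],[0.027,0.19,0],-0.2],[[0,0,0],[0.027,0.19,0],-0.2],[[0,0,0],[0.027,0.19,0],-0.2],[[0,0,0],[0.027,0.19,0],-0.2],[[0,0,0],[0.027,0.19,0],-0.2],[[0,0,0],[0.027,0.18,0],-0.2],[[0,0,0],[0,0,0],-0.2]])

```text
t: 23.25
tcp_pos: [0.5284, -0.0437, 0.008]
eef_rot: [-0.0, 0.03, 1.0, 0.0]
wrist_force: [-1.0, 3.6, 6.1]
grip_width: 0.702
finger_force: 21.7
```

carry_out(deltas=[[[0,0,0],[0,0,0],-0.2],[[0,0,0],[0,0,0],-0.2]])

```text
t: 23.45
tcp_pos: [0.5284, -0.0444, 0.008]
eef_rot: [-0.0, 0.031, 1.0, 0.001]
wrist_force: [0.8, 3.6, 5.8]
grip_width: 0.703
finger_force: 21.7
```

```bash
python3 look.py; python3 -c "
from h import *
corr(.608,-.051,.0066)"
```

```text
t 23.45 tcp [ 0.5284 -0.0444  0.008 ] yaw 3.0806 opt [ 0.31 -0.02 -0.95]
[54. 10.] [   0    0  129   27 1960] [ 0.4081 -0.1194  0.026 ]
[257. 250.] [ 201  195  113  113 8243] [ 0.5237 -0.044   0.026 ]
[184. 257.] [172 236  27  44 436] [ 0.5253 -0.0831  0.026 ]
[329. 257.] [315 236  27  44 414] [ 0.5302 -0.0054  0.026 ]
[136. 362.] [ 103  332   56   52 1723] [ 0.5973 -0.1236  0.026 ]
[ 16. 351.] [  0 335  44  43 824] [ 0.5838 -0.1948  0.026 ]
[377. 363.] [ 355  337   56   47 1625] [0.6079 0.0264 0.026 ]
t 23.5 tcp [ 0.5284 -0.0445  0.008 ] turn shares [-0.01 -0.   -0.05] shift shares [ 1.   -0.08 -0.02] j [-0.08  0.07 -0.27  1.23  0.   -0.02]
```

carry_out(deltas=[[[0,0,0],[0.1,-0.008,0],-0.2],[[0,0,0],[0.1,-0.008,0],-0.2],[[0,0,0],[0.1,-0.008,0],-0.2],[[0,0,0],[0.1,-0.008,0],-0.2],[[0,0,0],[0.1,-0.008,0],-0.2],[[0,0,0],[0.1,-0.008,0],-0.2],[[0,0,0],[0.1,-0.008,0],-0.2],[[0,0,0],[0.1,-0.008,0],-0.2],[[0,0,0],[0.1,-0.008,0],-0.2],[[0,0,0],[0.08,-0.008,0],-0.2],[[0,0,0],[0,0,0],-0.2]])

```text
t: 24.6
tcp_pos: [0.607, -0.0516, 0.008]
eef_rot: [-0.0, 0.031, 1.0, 0.0]
wrist_force: [0.7, -0.1, 6.6]
grip_width: 0.701
finger_force: 21.6
```

Opening slightly, backing off, narrowing the jaws, then pushing.

carry_out(deltas=[[[0,0,0],[0,0,0],-0.54],[[0,0,0],[0,0,0],-0.54],[[0,0,0],[0,0,0],-0.54],[[0,0,0],[-0.15,0.01,0],-0.54],[[0,0,0],[-0.15,0.01,0],-0.54],[[0,0,0],[-0.15,0.01,0],-0.54],[[0,0,0],[-0.15,0.01,0.05],-0.54],[[0,0,0],[-0.15,0.01,0],-0.54],[[0,0,0],[0,0,0],0.3],[[0,0,0],[0,0,0],0.3],[[0,0,0],[0,0,0],0.3],[[0,0,0],[0,0,0],0.3],[[0,0,0],[0,0,0],0.3]])

```text
t: 25.9
tcp_pos: [0.5463, -0.0479, 0.0109]
eef_rot: [-0.001, 0.031, 1.0, 0.0]
wrist_force: [0.5, 0.1, 0.4]
grip_width: 0.348
finger_force: 0.0
```

```bash
python3 look.py; python3 -c "
from h import *
corr(.600,-.0507,.012)"
```

```text
t 25.9 tcp [ 0.5463 -0.0479  0.0109] yaw 3.0795 opt [ 0.3  -0.02 -0.95]
[218. 251.] [209 232  18  41 374] [ 0.5426 -0.0688  0.026 ]
[295. 251.] [287 232  18  41 362] [ 0.545  -0.0266  0.026 ]
[257. 307.] [ 218  279   78   52 3224] [ 0.5804 -0.0499  0.026 ]
[ 31. 335.] [   0  311   75   54 2661] [ 0.5927 -0.1889  0.026 ]
[164. 352.] [146 327  32  44 572] [ 0.6111 -0.11    0.026 ]
[351. 353.] [336 328  35  45 597] [0.6197 0.0067 0.026 ]
t 25.95 tcp [ 0.5462 -0.048   0.0109] turn shares [-0.   -0.02 -0.04] shift shares [ 0.67 -0.03  0.01] j [-0.09  0.11 -0.22  1.24 -0.   -0.03]
```

carry_out(deltas=[[[0,0,0],[0.1,-0.007,0],0.3],[[0,0,0],[0.1,-0.007,0],0.3],[[0,0,0],[0.08,-0.006,0],0.3],[[0,0,0],[0.08,-0.006,0],0.3],[[0,0,0],[0.08,-0.006,0],0.3],[[0,0,0],[0.08,-0.006,0],0.3],[[0,0,0],[0.06,-0.005,0],0.3],[[0,0,0],[0.04,0,0],0.3],[[0,0,0],[0.02,0,0],0.3],[[0,0,0],[0,0,0],0.3]])

```text
t: 26.95
tcp_pos: [0.5974, -0.0514, 0.011]
eef_rot: [-0.001, 0.031, 1.0, 0.0]
wrist_force: [-0.0, -0.1, 0.3]
grip_width: 0.347
finger_force: 0.0
```

carry_out(deltas=[[[0,0,0],[0.025,0,0],0.3],[[0,0,0],[0,0,0],0.3],[[0,0,0],[0.02,0,0],0.3],[[0,0,0],[0,0,0],0.3]])

```text
t: 27.35
tcp_pos: [0.6003, -0.0514, 0.011]
eef_rot: [-0.002, 0.031, 1.0, 0.0]
wrist_force: [-4.8, -0.2, 2.1]
grip_width: 0.35
finger_force: 2.1
```

carry_out(deltas=[[[0,0,0],[0.03,0,0],0.3],[[0,0,0],[0,0,0],0.3]])

```text
t: 27.55
tcp_pos: [0.6008, -0.0514, 0.0107]
eef_rot: [-0.004, 0.031, 1.0, -0.0]
wrist_force: [-15.0, -0.6, 7.0]
grip_width: 0.345
finger_force: 7.8
```

carry_out(deltas=[[[0,0,0],[-0.15,0.01,0],0.3],[[0,0,0],[-0.2,0.01,0],0.3],[[0,0,0],[-0.3,0.02,0],0.3],[[0,0,0],[-0.3,0.02,0.3],0.3],[[0,0,0],[-0.3,0,0.6],0.3],[[0,0,0],[-0.3,0,0.6],0.3],[[0,0,0],[-0.3,0,0.6],0.3],[[0,0,0],[-0.3,0,0.6],0.3],[[0,0,0],[0,0,0],0.3],[[0,0,0],[0,0,0],0.3]])

```text
t: 28.55
tcp_pos: [0.4384, -0.0467, 0.2154]
eef_rot: [0.001, 0.031, 1.0, -0.0]
wrist_force: [-0.2, -0.1, -0.6]
grip_width: 0.35
finger_force: 0.0
```

```bash
python3 look.py
python3 - <<'E'
from h import *
from plant import imaging
# hole centres (brown, inside the rolls) and roll tops in the scene view
c=imaging.read_camera("scene");cv2.imwrite("pics/s9.png",c["color"][:,:,::-1])
H,S,V=cv2.split(cv2.cvtColor(c["color"],cv2.COLOR_RGB2HSV))
a=np.load("scene0.npz")["color"].astype(int)
for ce,s,l in blobs((S<60)&(V>140),20):
    if 150<ce[0]<300 and 140<ce[1]<250: print("scene",ce.round(1),s[:5],ray(c,ce,.026).round(4))
x0,y0=165,125;hs=(S>60)&(V<150)&(H<25)
for ce,s,l in blobs(hs,4):
    p=ray(c,ce,.026)
    if s[4]<80 and .57<p[0]<.68 and -.27<p[1]<.1: print("hole",ce.round(1),s[2:],p.round(4))
E
```

```text
t 28.55 tcp [ 0.4384 -0.0467  0.2154] yaw 3.0794 opt [ 0.31 -0.02 -0.95]
[225.  32.] [    0     0   512    79 26802] [ 0.2824 -0.0717  0.026 ]
[193. 142.] [158 133  84  23 379] [ 0.3989 -0.1224  0.026 ]
[218. 252.] [210 233  17  40 335] [ 0.5525 -0.1079  0.026 ]
[295. 252.] [287 233  17  40 334] [5.592e-01 4.000e-04 2.600e-02]
[446. 304.] [ 380  245  132  136 6772] [0.663 0.226 0.026]
[  5. 334.] [  0 272  15 103 813] [ 0.6773 -0.4572  0.026 ]
[259. 303.] [ 218  274   78   51 1825] [ 0.6422 -0.0554  0.026 ]
scene [168.4 157.6] [138 144  62  29 164] [0.824  0.0311 0.026 ]
scene [216.3 172.9] [181 153  68  38 728] [ 0.6456 -0.0467  0.026 ]
scene [258.9 157.5] [249 152  20  11 120] [ 0.6169 -0.2085  0.026 ]
scene [282.6 207. ] [273 199  19  18  52] [ 0.3867 -0.1028  0.026 ]
hole [257.2 156.6] [ 7  4 20] [ 0.6247 -0.207   0.026 ]
hole [267.4 158.8] [3 4 5] [ 0.5919 -0.2258  0.026 ]
hole [238.9 165.3] [ 7  4 21] [ 0.6281 -0.1282  0.026 ]
hole [252.5 167.2] [4 2 4] [ 0.5898 -0.1565  0.026 ]
hole [219.  173.5] [ 7  4 24] [ 0.6369 -0.0516  0.026 ]
hole [245.5 174.2] [4 3 4] [ 0.5766 -0.1154  0.026 ]
hole [198.2 183. ] [ 7  5 25] [0.6419 0.0269 0.026 ]
hole [226.  182.8] [5 4 5] [ 0.5842 -0.0411  0.026 ]
hole [207.7 188.4] [ 6  9 11] [0.6005 0.0185 0.026 ]
hole [218. 185.] [5 1 5] [ 0.5923 -0.0154  0.026 ]
hole [185.5 189.5] [4 4 4] [0.6418 0.0745 0.026 ]
hole [191.2 194.7] [5 3 6] [0.6099 0.0739 0.026 ]
```

All four roll centres lie in a line at about 78 mm spacing, and the stock rolls haven't moved. Handing in.

```bash
python3 -c "
from plant import workorder
print(workorder.close_job())"
```

```text
the job is handed in; nothing more can be done
None
```

I slid both spare rolls along the bench into the two empty cells and pushed each firmly against the back stop. In the last camera check the four rolls were in line about 78 mm apart and the stock rolls had not moved. I handed the job in at about 29 s, but it returned no verdict.

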